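# Turn the rotary specimen stage to the green rider

### The job

Turn the dial of the rotary specimen stage by pushing its black stud round with a fingertip, until the red index line on the dial points straight at the green line on the collar. Only push the stud gently: do not grip it, leave the green rider where it is, do not move the bottle, slide box or beaker, and finish with the hand clear.

Things in the scene. Friction and masses are not known exactly. Their poses are not given: they have to be found in the camera images.
- stage: Fixed round cream housing that carries the dial: 190 mm in diameter at the foot; its top, 28 mm above the bench, is a black collar with white scale lines every 10 degrees, 136 to 181 mm in diameter. Origin at the centre of its underside, below the dial's axis.
- dial: Flat aluminium disc, 136 mm across, turning either way without stop about a vertical axis in the housing. Stiff: pushing the stud takes about 2 N and the dial stays where it is left. Origin on the axis at its underside, 28 mm above the bench; top face at 34 mm. x axis points along the red line, z up. A slide (76 x 26 mm) with clips is fixed at its middle, up to 4 mm above the face and 44 mm from the axis.
- stud (a point): Black upright finger stud on the dial: a cylinder 16 mm in diameter rising 26 mm from the dial's top face (34 to 60 mm above the bench), 48 mm from the dial's axis, on the side opposite to the red line. This point is on the stud's own axis, 47 mm above the bench.
- index_mark (a point): Outer end of the red index line, at the dial's rim, 68 mm from the axis, 34 mm above the bench. The line is 5 mm wide and 30 mm long, radial, and turns with the dial. Its x axis points radially outward.
- target_mark (a point): Inner end of the green target line, 71 mm from the dial's axis, 32 mm above the bench: a radial bar 5 mm wide, 21 mm long, 3 mm high lying on the black collar, part of a green rider clipped to it (lug 16 mm wide outside the rim). Not to be moved. x axis points radially outward. When lined up it continues the red line.
- bottle_mid (a point): Bystander: amber bottle with blue cap, 52 mm in diameter, 95 mm high, upright. This point is on its axis, half-way up.
- slidebox_mid (a point): Bystander: green slide box, 85 x 32 x 34 mm. This point is its centre.
- beaker_mid (a point): Bystander: small glass beaker, 60 mm across the rim, 70 mm high, upright. This point is on its axis, half-way up.

How it is judged:
At the end, for the whole second after the job is handed in: The red line points at the green line within 0.07 rad (4 degrees), the dial is at rest, the green rider is within 4 mm and each bystander within 15 mm of where it started (angle between the x axis of index_mark and the x axis of target_mark, either way round below 0.07 rad and horizontal distance between index_mark and target_mark below 0.02 m and angular speed of dial below 0.05 rad/s and distance of target_mark from where it was at the start of the episode below 0.004 m and distance of each of bottle_mid, slidebox_mid, beaker_mid from where it was at the start of the episode below 0.015 m); the robot touches nothing.
It fails at once if the green rider is moved by more than 4 mm (distance of target_mark from where it was at the start of the episode above 0.004 m).
It fails at once if the dial or its stud is gripped or pressed hard (over 30 N) (contact force between the fingers and dial above 30 N).
It fails at once if a bystander is lifted, pushed or knocked by more than 15 mm (distance of any of bottle_mid, slidebox_mid, beaker_mid from where it was at the start of the episode above 0.015 m).
It also fails if it takes over 42 s, if anything falls off the work surface, if the arm or the gripper's body presses on something with over 40 N, if the wrist force passes 120 N, or if a joint passes its speed limit or range.

### The arm

A 7-joint arm with a two-finger parallel gripper is mounted at the origin on the work surface. World frame = base frame: x ahead of the robot, y to its left, z up, the work surface at z = 0. Lengths are in m, angles in rad, forces in N, time in s.
With the tool pointing down it reaches from about 0.425 to 0.925 m from the base axis. Payload 6.8 kg.
Tool frame: the origin (TCP) lies on the centre line of the jaws, within the pads' length; the fingertips stand 8 mm ahead of it and the grasp point (between the pads) lies 11 mm behind it (bot.tips_ahead is the distance from the TCP to the fingertips, in m); z points along the fingers, y is the line along which they close (so a half turn about z gives the same grasp; the last joint's range is limited). The gripper opens to 85 mm and grips with 20 to 120 N. Pads are 22 mm wide; open, the fingers measure 114 mm over their backs; the gripper's body (76 mm by 85 mm) begins 54 mm behind the grasp point. The pads swing forward as they close: fully open they stand 13 mm farther back than shut.
Start: joints at [-1.421, 0.477, 0.022, 1.555, -0.011, 1.109, -0.083], TCP at [0.172, 0.653, 0.239] pointing down, gripper open.
Joint ranges: [-2.96, 2.96], [-0.34, 2.1], [-1.41, 1.46], [0.24, 2.44], [-1.37, 4.51], [0.17, 1.92], [-2.96, 2.96]. Speed limits (rad/s): [2.39, 2.39, 3.14, 3.14, 3.14, 3.14, 3.14].

### API

Orientations are given as a unit quaternion [w, x, y, z].
In Python, from station import bot gives the robot as it stands.
- The arm moves only by the tool send_rows, never from a script. Its argument "deltas" is text: rows parted by semicolons, each of 4 numbers parted by spaces: the shift along the tool's x, y, z in m, then the turn about the tool's z in degrees. In form: x y z spin; .... A call has 1 to 5 rows; each row is the pose to reach, as a shift and turn from the pose commanded when the call began, along the tool's axes at that moment; what a row does not reach only later rows make up. A row lasts 1/10 s, in which the tool goes at most 50 mm and 8.59 degrees, less where a joint would pass 70% of its speed; a pose out of reach is approached as far as the arm can. A call with a gripper value outside its range is refused whole. "claw" is the opening, from 0 (shut) to 1 (fully open), set as the call begins (left out, the last holds). The fingers move at their own pace and stop on an object; "force" is the grip in N (left out, the last holds). Time passes only in rows, so rows that repeat a pose let the fingers close. It gives the time, the measured TCP pose, the force, the opening and the grip force at its end, in the units of the state.
- bot.get_obs(): the state, without advancing time (a new reading comes with each control period).
- bot.read_camera(name): name is "side" or "top"; returns a dict with "img" (420x560x3 uint8, red, green, blue), "depth" (420x560 float32, m along the optical axis (not along the pixel's ray), 0 where there is no reading), "fx", "fy", "cx", "cy" (pixels), "dist_coeffs" ([k1, k2, p1, p2, k3] as OpenCV has them; the pictures are not rectified), "camera_from_world" (4x4, takes a point from world to camera coordinates). Camera axes: x right, y up, looking along -z (the intrinsics and any distortion apply to the point x, -y, -z); pixel columns grow to the right and rows downward; lengths in m; the calibration is good to about 2 mm. A picture is of the moment at which its call begins.
- bot.hand_in(): hands the job in; it is judged then, once.
Trained networks look in a picture, given as the dict that the camera call returned (one of the last four; its "shot" number tells which), for a name from the list of things; names that differ only in an ending like _2 or _b are one class to them, and where a whole thing is asked for, a point or a joint stands for the part that bears it (a point fixed in the world has none). Each returns a list of dicts, best first, with "confidence" (0 to 1); they miss things now and then, are a little off and sometimes report something else, mostly with a low value. They report only what shows in the picture. A call takes as long as a camera call.
- bot.masks_of(picture, query): "mask" (420x560 bool, what is visible of it).
- bot.landmark_of(picture, query): "xyz" ([x, y, z] in m, in world coordinates, good to about 4 mm: a listed point, or the origin of a listed thing).
The state is a dict: "t": time; "q": joint angles; "joint_vel": joint speeds; "joint_torque": joint torques, N m; "eef_pos": TCP position; "tool_rot": TCP orientation; "contact_force": force on the tool from outside, world axes, zero at the start; "torque": the same for the moment, N m; "gripper_width": opening from 0.0 (shut) to 1.0 (fully open); "grasp_force": force on a finger pad.
Only numpy, scipy, OpenCV 4.12 (cv2) and the standard library are available. Lean on these libraries where they do the work, as an engineer would, in place of code of your own. Each camera call takes 0.05 s, during which the arm holds its last target. There are 200 camera calls.

## Working session

There is one attempt and no reset: what is moved stays moved. The work goes in short steps, Python scripts to look and compute and a tool call to move; the robot and the scene stay as the last step left them, time stands still between calls to the robot, and variables do not carry over. Pictures are saved under pics/ and viewed, at most 10 in all, crops included, and the job is handed in when it is done.

Besides the shell and the picture viewer there is one more tool, called after "Request:" as name(argument=value, ...) on one line, values as JSON. send_rows: Moves the arm, as the interface text tells. Its arguments: {"type":"object","properties":{"deltas":{"type":"string"},"claw":{"type":"number"},"force":{"type":"number"}},"required":["deltas"]}

```bash
mkdir -p pics; python3 - <<'E'
from station import bot
import cv2,numpy as np
o=bot.get_obs();print(o['t'],o['eef_pos'],o['tool_rot'],o['gripper_width'],bot.tips_ahead)
ims=[]
for c in['top','side']:
    p=bot.read_camera(c);ims.append(p['img'])
    for n in['stage','stud','index_mark','target_mark','bottle_mid','slidebox_mid','beaker_mid']:
        r=bot.landmark_of(p,n);print(c,n,[(np.round(a['xyz'],4).tolist(),round(a['confidence'],2)) for a in r[:2]])
    cv2.imwrite(f'pics/{c}0.png',p['img'][:,:,::-1])
E
```

```text
0.0 [0.17194877 0.65214647 0.23832625] [-5.35334742e-05  1.28510488e-01  9.91707735e-01 -9.05366389e-04] 1.0015175013930528 0.008
top stage [([0.5348, -0.0362, -0.0027], 0.67)]
top stud [([0.5776, -0.0315, 0.0475], 0.84)]
top index_mark [([0.4689, -0.0472, 0.0316], 0.7)]
top target_mark [([0.5902, 0.0042, 0.0325], 0.55)]
top bottle_mid [([0.583, 0.323, 0.0457], 0.67)]
top slidebox_mid [([0.4514, 0.3519, 0.0153], 0.83)]
top beaker_mid [([0.4655, -0.3176, 0.0381], 0.83)]
side stage [([0.5284, -0.0404, -0.0001], 0.73)]
side stud [([0.5795, -0.0335, 0.0448], 0.94)]
side index_mark [([0.4625, -0.0486, 0.035], 0.82)]
side target_mark [([0.5878, 0.0098, 0.0292], 0.46)]
side bottle_mid [([0.584, 0.3232, 0.0467], 0.57)]
side slidebox_mid [([0.4493, 0.3525, 0.0166], 0.68)]
side beaker_mid [([0.4627, -0.3193, 0.0367], 0.81)]
```

View pics/top0.png

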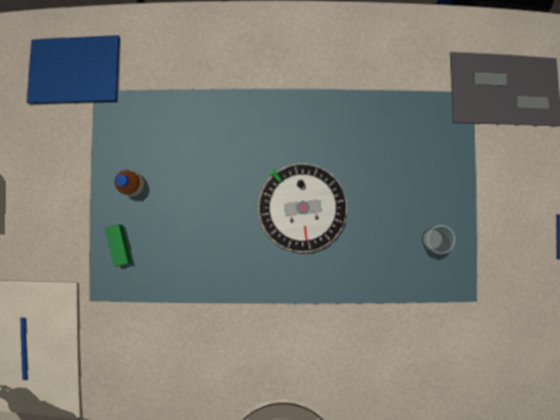

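View pics/side0.png

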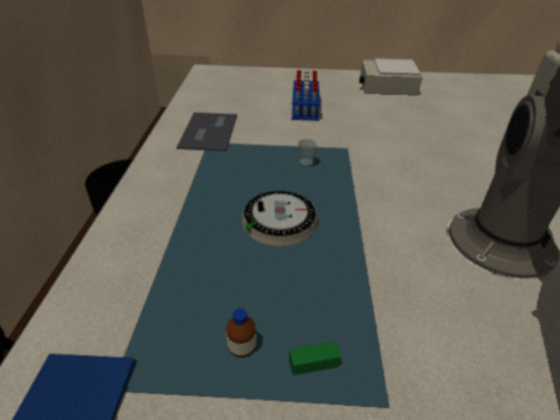

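The two views agree. In the top picture the dial centre is at about (303,208), the stud at (301,184), the red line points down to (306,241), and the green rider is at (276,175). The dial needs about 150° clockwise. I'll push with the closed fingers, starting on the +y side of the stud.

Request:
send_rows(deltas="-0.015 -0.014 0 0; -0.042 -0.04 0 0; -0.07 -0.067 0 0; -0.098 -0.094 0 0; -0.126 -0.121 0 0", claw=0, force=20)

```text
t: 1.3
eef_pos: [0.2638, 0.5023, 0.2394]
tool_rot: [0.0, 0.129, 0.992, 0.0]
contact_force: [0.5, 0.5, 0.8]
gripper_width: 0.141
grasp_force: 0.0
```

Request:
send_rows(deltas="-0.028 -0.027 0 0; -0.056 -0.054 0 0; -0.084 -0.081 0 0; -0.112 -0.108 0 0; -0.14 -0.135 0 0")

```text
t: 1.8
eef_pos: [0.3647, 0.336, 0.2396]
tool_rot: [0.0, 0.129, 0.992, 0.0]
contact_force: [0.2, 0.9, 0.2]
gripper_width: -0.005
grasp_force: 0.0
```

Request:
send_rows(deltas="-0.028 -0.027 0 0; -0.056 -0.054 0 0; -0.084 -0.081 0 0; -0.112 -0.108 0 0; -0.14 -0.135 0 0")

```text
t: 2.3
eef_pos: [0.4657, 0.1698, 0.2397]
tool_rot: [0.0, 0.129, 0.992, 0.0]
contact_force: [0.2, 0.7, 0.5]
gripper_width: 0.001
grasp_force: 0.0
```

Request:
send_rows(deltas="-0.028 -0.027 0 0; -0.056 -0.054 0 0; -0.084 -0.081 0 0; -0.112 -0.108 0 0; -0.14 -0.135 0 0")

```text
t: 2.8
eef_pos: [0.5667, 0.0036, 0.2395]
tool_rot: [0.0, 0.128, 0.992, 0.0]
contact_force: [0.8, 0.6, -0.3]
gripper_width: 0.002
grasp_force: 0.0
```

Request:
send_rows(deltas="0 0 0 8; 0 0 0 16; 0 0 0 24; 0 0 0 32; 0 0 0 40")

```text
t: 3.3
eef_pos: [0.566, 0.0049, 0.2394]
tool_rot: [0.0, 0.463, 0.887, 0.0]
contact_force: [0.2, -1.0, -0.3]
gripper_width: -0.001
grasp_force: 0.0
```

```bash
cat > h.py <<'E'
from station import bot
import numpy as np
from scipy.spatial.transform import Rotation as R
def st():
    o=bot.get_obs();q=o['tool_rot'];M=R.from_quat([q[1],q[2],q[3],q[0]]).as_matrix()
    print('t',round(o['t'],2),'p',np.round(o['eef_pos'],4),'xang',round(np.degrees(np.arctan2(M[1,0],M[0,0])),1),'q',np.round(o['q'],2),'F',np.round(o['contact_force'],1),'g',round(o['gripper_width'],2))
    return np.array(o['eef_pos']),M
E
python3 - <<'E'
from h import *
p,M=st();print(M.T@(np.array([.572,-.006,.15])-p))
E
```

```text
t 3.3 p [0.566  0.0049 0.2394] xang 124.9 q [-0.55  0.32  0.54  1.85 -0.19  1.02  0.68] F [ 0.2 -1.  -0.3] g -0.0
[-0.01239635 -0.00132924  0.08941299]
```

Joint 7 would run out of range with the -x face, so I'll turn the hand the other way and push with the +x face.

Request:
send_rows(deltas="-0.003 0 0.02 -8; -0.006 0 0.04 -16; -0.009 0 0.06 -24; -0.012 -0.001 0.08 -32; -0.012 -0.001 0.09 -40")

```text
t: 3.8
eef_pos: [0.5713, -0.0059, 0.1477]
tool_rot: [-0.001, 0.126, 0.992, -0.0]
contact_force: [-0.1, 0.1, -0.2]
gripper_width: 0.005
grasp_force: 0.0
```

Request:
send_rows(deltas="0 0 0 -8; 0 0 0 -16; 0 0 0 -24; 0 0 0 -32; 0 0 0 -40")

```text
t: 4.3
eef_pos: [0.5722, -0.0054, 0.1494]
tool_rot: [0.0, -0.221, 0.975, 0.0]
contact_force: [-0.1, 0.3, 0.6]
gripper_width: 0.002
grasp_force: 0.0
```

Request:
send_rows(deltas="0 0 0 -8; 0 0 0 -16; 0 0 0 -24; 0 0 0 -32; 0 0 0 -40")

```text
t: 4.8
eef_pos: [0.5722, -0.0055, 0.1495]
tool_rot: [0.0, -0.541, 0.841, -0.0]
contact_force: [0.0, 0.3, 0.2]
gripper_width: 0.001
grasp_force: 0.0
```

Request:
send_rows(deltas="0 0 0 -8; 0 0 0 -16; 0 0 0 -24; 0 0 0 -32; 0 0 0 -32.6")

```text
t: 5.3
eef_pos: [0.5721, -0.0055, 0.1495]
tool_rot: [-0.0, 0.755, -0.656, 0.0]
contact_force: [0.4, 0.7, -0.8]
gripper_width: -0.002
grasp_force: 0.0
```

```bash
python3 - <<'E'
from h import *
p,M=st();print(M.T@(np.array([.572,-.006,.052])-p), M.T@(np.array([.532,-.0385,.052])-p))
for s in (1,):
    c=np.array([.027,.044]) # dial centre in tool frame at start
    for a in (6,12,18,24,30):
        b=np.radians(a);Q=np.array([[np.cos(b),-np.sin(b)],[np.sin(b),np.cos(b)]])
        print(a,np.round(c-Q@c,4))
E
```

```text
t 5.3 p [ 0.5721 -0.0055  0.1495] xang -82.0 q [ 0.26  0.45 -0.46  1.86  0.25  0.88  2.96] F [ 0.4  0.7 -0.8] g -0.0
[0.00055084 0.00025553 0.09747982] [0.02715551 0.04439667 0.09744542]
6 [ 0.0047 -0.0026]
12 [ 0.0097 -0.0047]
18 [ 0.0149 -0.0062]
24 [ 0.0202 -0.0072]
30 [ 0.0256 -0.0076]
```

Request:
send_rows(deltas="0 0 0.025 0; 0 0 0.05 0; 0 0 0.075 0; 0 0 0.09 0; 0 0 0.097 0")

```text
t: 5.8
eef_pos: [0.5713, -0.0056, 0.051]
tool_rot: [0.001, 0.754, -0.657, -0.001]
contact_force: [-0.5, -0.3, 1.7]
gripper_width: -0.0
grasp_force: 0.0
```

Request:
send_rows(deltas="0.0023 -0.0014 0 3; 0.0047 -0.0026 0 6; 0.0072 -0.0037 0 9; 0.0097 -0.0047 0 12; 0.0123 -0.0055 0 15")

```text
t: 6.3
eef_pos: [0.5801, -0.0164, 0.0532]
tool_rot: [0.001, -0.661, 0.751, -0.0]
contact_force: [0.6, 2.1, -0.3]
gripper_width: 0.003
grasp_force: 0.9
```

```bash
python3 - <<'E'
from h import *
import cv2
p,M=st();print(M.T@(np.array([.532,-.0385,.052])-p))
ps=[bot.read_camera(c) for c in('side','top')]
for n in('stud','index_mark','target_mark'):
  for p in ps: print(n,[np.round(a['xyz'],4) for a in bot.landmark_of(p,n)[:1]])
a=cv2.resize(ps[0]['img'][130:270,190:370],None,fx=2.2,fy=2.2);b=cv2.resize(ps[1]['img'][140:280,213:393],None,fx=2.2,fy=2.2)
cv2.imwrite('pics/c1.png',np.hstack([a,b])[:,:,::-1])
E
```

```text
t 6.3 p [ 0.5801 -0.0164  0.0532] xang -97.3 q [ 0.18  0.58 -0.33  1.91  0.28  0.7   2.69] F [ 0.6  2.1 -0.3] g 0.0
[0.02805321 0.04487188 0.00114084]
stud [array([ 0.5787, -0.0347,  0.0463])]
stud []
index_mark [array([ 0.4606, -0.0467,  0.0354])]
index_mark []
target_mark [array([0.5882, 0.0078, 0.0307])]
target_mark []
```

View pics/c1.png

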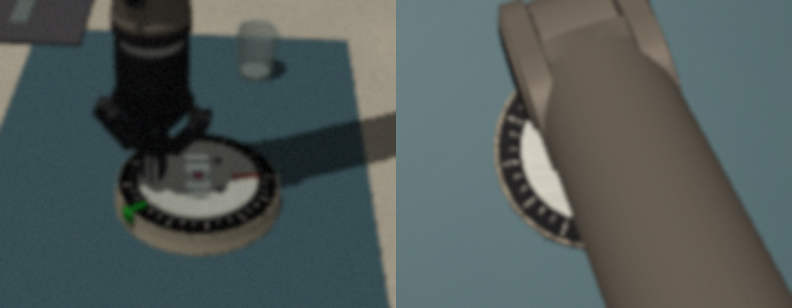

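The left crop (side view) shows the closed fingers at about (160,170), touching the stud's near side, with the red line ending at about (258,176). The rider is untouched. In the right crop (top view) the arm hides the dial. I'll carry on along the arc.

Request:
send_rows(deltas="0.0047 -0.0026 0 6; 0.0097 -0.0047 0 12; 0.0149 -0.0062 0 18; 0.0202 -0.0072 0 24; 0.0256 -0.0076 0 30")

```text
t: 7.2
eef_pos: [0.5846, -0.0428, 0.0526]
tool_rot: [0.001, -0.443, 0.896, -0.0]
contact_force: [2.2, 2.5, -0.5]
gripper_width: -0.0
grasp_force: 1.2
```

```bash
python3 - <<'E'
from h import *
p,M=st();print(M.T@(np.array([.532,-.0385,.052])-p))
p=bot.read_camera('side')
for n in('stud','index_mark','target_mark'): print(n,[np.round(a['xyz'],4) for a in bot.landmark_of(p,n)[:1]])
E
```

```text
t 7.2 p [ 0.5846 -0.0428  0.0526] xang -127.4 q [ 0.12  0.58 -0.2   1.9   0.17  0.68  2.31] F [ 2.2  2.5 -0.5] g -0.0
[0.028494   0.04441817 0.00052929]
stud [array([ 0.5719, -0.058 ,  0.0491])]
index_mark [array([ 0.4706, -0.0105,  0.0349])]
target_mark [array([0.5919, 0.0098, 0.0308])]
```

Request:
send_rows(deltas="0.0047 -0.0026 0 6; 0.0097 -0.0047 0 12; 0.0149 -0.0062 0 18; 0.0202 -0.0072 0 24; 0.0256 -0.0076 0 30")

```text
t: 7.9
eef_pos: [0.5746, -0.068, 0.0523]
tool_rot: [0.001, -0.197, 0.98, 0.0]
contact_force: [2.5, 0.5, -1.4]
gripper_width: -0.001
grasp_force: 1.2
```

Request:
send_rows(deltas="0.0047 -0.0026 0 6; 0.0097 -0.0047 0 12; 0.0149 -0.0062 0 18; 0.0202 -0.0072 0 24; 0.0256 -0.0076 0 30")

```text
t: 8.4
eef_pos: [0.5538, -0.0855, 0.0523]
tool_rot: [0.0, 0.063, 0.998, -0.0]
contact_force: [2.5, -1.1, -1.8]
gripper_width: -0.001
grasp_force: 1.1
```

```bash
cat > m.py <<'E'
from h import *
import cv2,sys
p,M=st();print(M.T@(np.array([.532,-.0385,.052])-p))
c=np.array([.532,-.0385])
for cam in('side','top'):
  p=bot.read_camera(cam)
  for n in('stud','index_mark','target_mark'):
    for a in bot.landmark_of(p,n)[:1]:
      d=a['xyz'][:2]-c;print(cam,n,np.round(a['xyz'],4),'ang',round(np.degrees(np.arctan2(d[1],d[0])),1),'r',round(np.hypot(*d),4),round(a['confidence'],2))
  x,y=(190,130) if cam=='side' else (213,140)
  I=cv2.resize(p['img'][y:y+140,x:x+180],None,fx=2.2,fy=2.2,interpolation=cv2.INTER_CUBIC)
  J=I if cam=='side' else np.hstack([J,I])
cv2.imwrite(f'pics/{sys.argv[1]}.png',J[:,:,::-1])
E
python3 m.py c2
```

```text
t 8.4 p [ 0.5538 -0.0855  0.0523] xang 172.7 q [-0.01  0.54  0.07  1.98 -0.06  0.63  1.54] F [ 2.5 -1.1 -1.8] g -0.0
[0.02752949 0.04385538 0.00025465]
side stud [0.5278 0.0292 0.0369] ang 93.5 r 0.0678 0.7
side index_mark [0.5275 0.0291 0.036 ] ang 93.8 r 0.0677 0.94
side target_mark [0.5884 0.0094 0.0309] ang 40.3 r 0.074 0.54
top index_mark [0.5321 0.0297 0.0272] ang 89.9 r 0.0682 0.61
top target_mark [0.5865 0.0042 0.0347] ang 38.1 r 0.0692 0.56
```

View pics/c2.png

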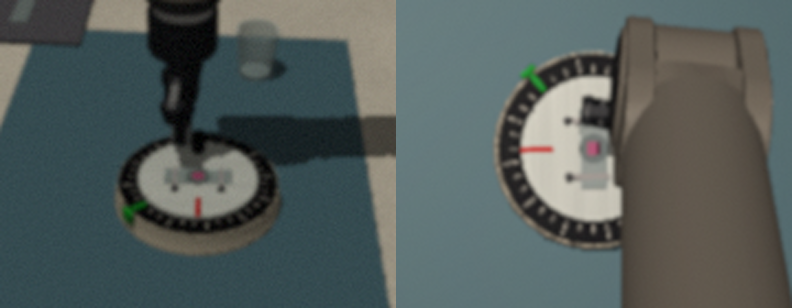

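The red line now points to +y, ending at about (198,215) in the side crop and (521,150) in the top crop. Green is at about (135,210) and (535,78). About 52° remain, so I'll push 45° and measure again.

Request:
send_rows(deltas="0.0047 -0.0026 0 6; 0.0097 -0.0047 0 12; 0.0149 -0.0062 0 18; 0.0202 -0.0072 0 24; 0.0256 -0.0076 0 30")

```text
t: 9.3
eef_pos: [0.5279, -0.0897, 0.0525]
tool_rot: [0.001, 0.32, 0.947, 0.0]
contact_force: [2.5, -0.3, -1.5]
gripper_width: -0.003
grasp_force: 0.9
```

Request:
send_rows(deltas="0.0023 -0.0014 0 3; 0.0047 -0.0026 0 6; 0.0072 -0.0037 0 9; 0.0097 -0.0047 0 12; 0.0123 -0.0055 0 15")

```text
t: 9.8
eef_pos: [0.5147, -0.0866, 0.0525]
tool_rot: [0.001, 0.44, 0.898, 0.0]
contact_force: [1.8, -0.9, -0.3]
gripper_width: 0.0
grasp_force: 0.8
```

```bash
python3 m.py c3; python3 - <<'E'
import cv2;I=cv2.imread('pics/c3.png');cv2.imwrite('pics/c3.png',I)
E
```

```text
t 9.8 p [ 0.5147 -0.0866  0.0525] xang 127.8 q [-0.17  0.51  0.27  2.08 -0.24  0.59  0.93] F [ 1.8 -0.9 -0.3] g 0.0
[0.02744963 0.04315373 0.00049131]
side stud [ 0.4961 -0.0718  0.0473] ang -137.2 r 0.049 0.9
side index_mark [0.5763 0.0113 0.0365] ang 48.3 r 0.0667 0.87
side target_mark [0.5873 0.0088 0.0296] ang 40.5 r 0.0728 0.54
top stud [ 0.4977 -0.0709  0.0476] ang -136.6 r 0.0472 0.78
top index_mark [0.5803 0.0077 0.0351] ang 43.7 r 0.0668 0.92
top target_mark [0.589  0.0059 0.0342] ang 37.9 r 0.0723 0.63
```

View pics/c3.png

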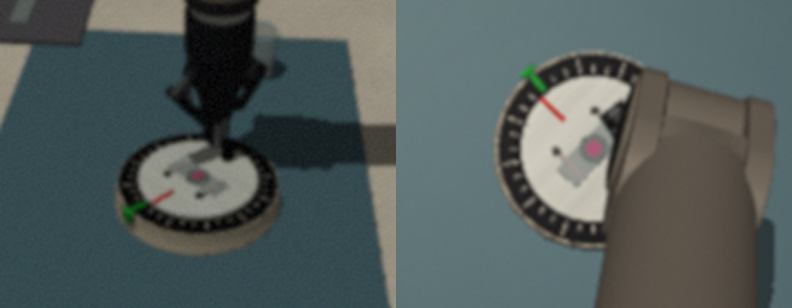

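Both crops show red just short of green: the red tip is at about (540,97) against the green bar at (537,80) in the top crop. I'll get the last few degrees from the colour pixels.

```bash
cat > ang.py <<'E'
from h import *
import cv2
def pts(p,mask,z):
    v,u=np.nonzero(mask);K=np.array([[p['fx'],0,p['cx']],[0,p['fy'],p['cy']],[0,0,1]])
    n=cv2.undistortPoints(np.c_[u,v].astype(float)[:,None],K,np.array(p['dist_coeffs']))[:,0]
    T=np.linalg.inv(p['camera_from_world']);d=np.c_[n[:,0],-n[:,1],-np.ones(len(n))]@T[:3,:3].T;o=T[:3,3]
    return (o+d*((z-o[2])/d[:,2])[:,None])[:,:2]
for cam in('top','side'):
  p=bot.read_camera(cam);H=cv2.cvtColor(p['img'],cv2.COLOR_RGB2HSV).astype(int);h,s,v=H[...,0],H[...,1],H[...,2]
  for rough in [np.array([.532,-.0385])]:
    for nm,m,z,r0,r1 in(('red',((h<8)|(h>172))&(s>110)&(v>60),.034,.035,.072),('green',(h>45)&(h<80)&(s>110)&(v>40),.0345,.069,.094)):
      q=pts(p,m,z);r=np.hypot(*(q-rough).T);q=q[(r>r0)&(r<r1)]
      c=q.mean(0);a=np.degrees(np.arctan2(*(c-rough)[::-1]));l=cv2.fitLine(q.astype(np.float32),2,0,.001,.001).ravel()
      print(cam,nm,len(q),np.round(c,4),'ang',round(a,1),'line',round(np.degrees(np.arctan2(l[1],l[0]))%180,1))
E
python3 ang.py
```

```text
top red 23 [0.5717 0.0016] ang 45.3 line 45.4
top green 47 [0.5955 0.0143] ang 39.7 line 41.7
side red 10 [ 0.5681 -0.0009] ang 46.1 line 46.6
side green 28 [0.5948 0.0186] ang 42.3 line 31.8
```

Request:
send_rows(deltas="0.001 -0.0007 0 1.4; 0.0022 -0.0013 0 2.8; 0.0033 -0.0019 0 4.2; 0.0042 -0.0023 0 5.3; 0.0042 -0.0023 0 5.3")

```text
t: 10.8
eef_pos: [0.5094, -0.0845, 0.0523]
tool_rot: [-0.0, 0.481, 0.877, -0.0]
contact_force: [1.3, -0.8, -0.8]
gripper_width: 0.003
grasp_force: 0.5
```

```bash
python3 ang.py; python3 m.py c4; python3 - <<'E'
import cv2;I=cv2.imread('pics/c4.png')[:,396:];cv2.imwrite('pics/c4.png',cv2.resize(I[40:200,80:290],None,fx=3.5,fy=3.5,interpolation=2))
E
```

```text
top red 24 [ 0.5742 -0.0037] ang 39.5 line 40.4
top green 46 [0.5958 0.0143] ang 39.6 line 40.9
side red 9 [ 0.5727 -0.0041] ang 40.2 line 42.9
side green 29 [0.5944 0.0181] ang 42.2 line 40.5
t 10.9 p [ 0.5094 -0.0845  0.0523] xang 122.5 q [-0.2   0.5   0.3   2.09 -0.26  0.58  0.86] F [ 1.2 -0.4  0.8] g -0.0
[0.02661609 0.04374489 0.00030063]
side stud [ 0.4945 -0.0692  0.046 ] ang -140.7 r 0.0485 0.84
side index_mark [0.5829 0.0095 0.0337] ang 43.3 r 0.07 0.55
side target_mark [0.5875 0.0059 0.0312] ang 38.7 r 0.0711 0.63
top stud [ 0.4944 -0.0729  0.0508] ang -137.5 r 0.051 0.64
top index_mark [0.5844 0.0052 0.0294] ang 39.8 r 0.0682 0.6
top target_mark [ 0.5325 -0.0383  0.0292] ang 21.8 r 0.0005 0.59
```

View pics/c4.png

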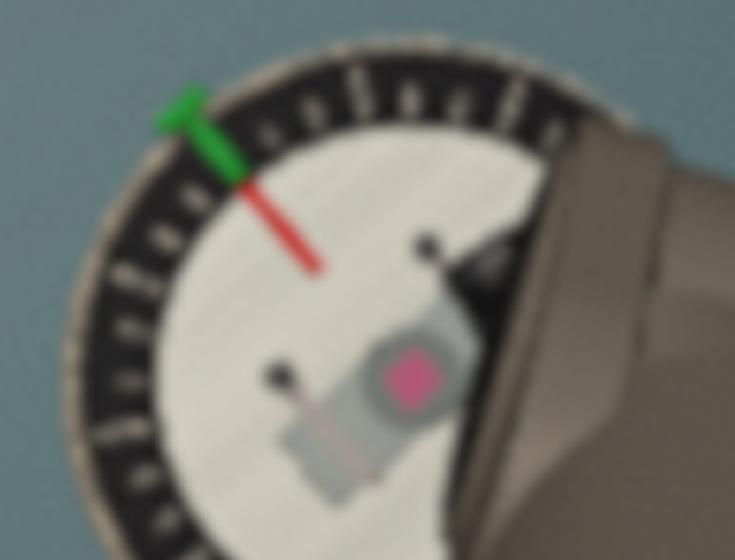

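Red runs from about (318,270) to (245,183) and continues straight into the green bar, so they line up. I'll back off the stud and go up.

Request:
send_rows(deltas="-0.004 0 0 0; -0.01 0 0 0; -0.01 0 -0.02 0; -0.01 0 -0.05 0; -0.01 0 -0.09 0")

```text
t: 11.8
eef_pos: [0.5138, -0.0935, 0.1421]
tool_rot: [-0.001, 0.481, 0.877, -0.001]
contact_force: [1.6, 0.5, 0.4]
gripper_width: 0.001
grasp_force: 0.0
```

Request:
send_rows(deltas="0 0 -0.03 0; 0 0 -0.06 0; 0 0 -0.08 0; 0 0 -0.08 0; 0 0 -0.08 0")

```text
t: 12.3
eef_pos: [0.5149, -0.0933, 0.2222]
tool_rot: [0.0, 0.481, 0.877, 0.0]
contact_force: [0.1, -0.2, -1.1]
gripper_width: -0.007
grasp_force: 0.0
```

```bash
python3 ang.py; python3 -c "
from h import *
st();print(bot.hand_in())"
```

```text
top red 24 [ 0.5742 -0.0037] ang 39.5 line 40.4
top green 45 [0.5957 0.0143] ang 39.7 line 41.5
side red 10 [ 0.572  -0.0044] ang 40.4 line 41.5
side green 28 [0.5943 0.0183] ang 42.3 line 40.5
t 12.4 p [ 0.5142 -0.0931  0.2211] xang 122.5 q [-0.28  0.26  0.4   1.96 -0.12  0.95  0.75] F [ 0.1 -0.  -0.2] g 0.0
the job is handed in; nothing more can be done
None
```

I pushed the dial round until its red line matched the green line to about 0.2° in the top camera (about 2° in the side camera; the limit is 4°), left the rider and bystanders alone, raised the hand clear and handed in at 12.4 s; no verdict came back.

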